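# Spray two faces of a die block with release agent

### The job

Set the aluminium die block on the round pedestal of the spray stand with its round impression up, let go of it, and give it a spray: press the red nozzle cap fully down and let it spring back up. Then take the block again, turn it so that the bar-shaped impression is on top, set it back centred on the pedestal, let go, and spray that face the same way. Press only as hard as the spring needs, and leave the other things on the bench where they are.

Things in the scene. Friction and masses are not known exactly. Their poses are not given: they have to be found in the camera images.
- die_mid (a point): Centre of the loose aluminium die block, 40 x 52 x 40 mm along its x, y, z, 0.2 to 0.33 kg. Site axes are the block's: +z is the normal of the face with the round impression (brass ring 25 mm across), +x of the face with the bar-shaped impression (brass-edged, 38 x 14 mm, along y); y runs to the plain 40 x 40 mm ends. It starts on the bench, round impression up, its yaw within 1.2 rad of 0.
- die: The same block; its origin lies in the middle of the plain face opposite the round impression (20 mm along -z from die_mid). At the start the bar-shaped impression is on the upright side that faces away from the robot, more or less.
- pedestal_top (a point): Centre of the flat rubber top, 46 mm across, of the spray stand's fixed round pedestal, 30 mm over the bench (the 52 mm long block overhangs it by 3 mm at each end). Site +x points level from the pedestal to the bottle.
- stand: Grey spray stand, fixed; origin on the bench straight below pedestal_top, same axes. Base plate 8 mm high, 96 mm wide (y), from x = -34 to 186 mm. A steel clamp rod, 10 mm across, stands 36 mm to the -y side of the bottle's axis, its top 150 mm over the bench.
- bottle_axis (a point): Point on the bench (z = 0) below the axis of the upright fixed bottle (48 mm across, collar 53), 150 mm from the pedestal along +x. How high it is clamped varies and is not told: the top of its red nozzle cap, when up, stands 155 to 190 mm over the bench, so feel for it. The cap is a flat-topped disc 32 mm across, centred on the axis, with a 10 mm stub spout toward the pedestal.
- cap (a joint): How far the red nozzle cap is pressed down, m: 0 up, 0.010 at its stop. It starts to move at 2 N, takes 5 N at 0.006 and 7 N at the stop, and springs back by itself. A spray counts when it goes down past 0.006. More than 40 N would damage it.
- lidded_pot: Bystander, to be left alone: small glass pot with white screw lid, 45 x 45 x 25 mm; origin at the centre of its underside.
- dark_box: Bystander, to be left alone: small dark wooden box, 45 x 75 x 26 mm; origin at the centre of its underside.
- red_pliers: Bystander, to be left alone: pliers with red handles, 53 x 102 x 12 mm; origin at the centre of its underside.
- brush: Bystander, to be left alone: bench brush with wooden handle, 23 x 202 x 23 mm; origin at the centre of its underside.
- clamp: Bystander, to be left alone: small dark G-clamp lying flat, 64 x 62 x 12 mm; origin at the centre of its underside.
- glass_jar: Bystander, to be left alone: small glass jar with a brush standing in it, 40 x 38 x 83 mm; origin at the centre of its underside.

How it is judged:
By the outcome, as a careful person would: the job done as asked, in the order asked, and still so for the second after the job is handed in, with the robot touching nothing.
It also fails if it takes over 72 s, if anything falls off the work surface, if the arm or the gripper's body presses on something with over 40 N, if the wrist force passes 120 N, or if a joint passes its speed limit or range.

### The arm

A 6-joint arm with a two-finger parallel gripper is mounted at the origin on a cart in front of the work surface, level with it; the furniture and walls round the work are solid. World frame = base frame: x ahead of the robot, y to its left, z up, the work surface at z = 0. Lengths are in m, angles in rad, forces in N, time in s.
With the tool pointing down it reaches from about 0.35 to 0.85 m from the base axis. Payload 8.1 kg.
Tool frame: the origin (TCP) lies on the mounting face of the last link; the fingertips stand 186 mm ahead of it and the grasp point (between the pads) lies 167 mm ahead of it; z points along the fingers, y is the line along which they close (so a half turn about z gives the same grasp; the last joint's range is limited). The gripper opens to 93 mm and grips with 3 to 60 N. Pads are 15 mm wide; open, the fingers measure 128 mm over their backs; the gripper's body (75 mm by 188 mm) begins 65 mm behind the grasp point.
Start: joints at [1.14, 0.13, 1.488, -0, 1.523, -0.085], TCP at [0.203, 0.564, 0.405] pointing down, gripper open.
Joint ranges: [-2.96, 2.96], [-0.89, 2.26], [0.02, 2.5], [-1.34, 4.48], [0, 2.73], [-2.66, 2.66]. Speed limits (rad/s): [2.39, 2.39, 2.79, 3.14, 3.14, 3.14].

### API

Orientations are given as a rotation vector (axis times angle).
In Python, from plant import * gives the robot as it stands. The module is installed in compiled form; this text tells all that it offers.
- The arm moves only by the tool arm_command, never from a script. Its argument "increments" is a list of rows, each a list of 6 numbers: the shift along the tool's x, y, z in units of 0.2 m (1.0 is 0.2 m), then the turn, a rotation vector about the tool's x, y, z in units of pi rad (1.0 is pi rad). A call has exactly 5 rows; each row is the pose to reach, as a shift and turn from the pose commanded when the call began, along the tool's axes at that moment, turning the shorter way round; what a row does not reach only later rows make up. A row lasts 1/8 s, in which the tool goes at most 62.5 mm and 10.7 degrees, less where a joint would pass 70% of its speed; a pose out of reach is approached as far as the arm can. A call with a number of a shift or a turn outside -1 to 1 is refused whole. A call with a gripper value outside its range is refused whole. "fingers" is the closure, from -1 (fully open) to 1 (shut), set as the call begins (left out, the last holds). The fingers move at their own pace and stop on an object; "force" is the grip in N (left out, the last holds). Time passes only in rows, so rows that repeat a pose let the fingers close, or fill a call up. It gives the time, the measured TCP pose, the force, the opening and the grip force at its end, in the units of the state.
- read_state(): the state, without advancing time (a new reading comes with each control period).
- read_camera(name): name is "scene" or "top" or "wrist"; returns a dict with "image" (480x640x3 uint8, red, green, blue), "fx", "fy", "cx", "cy" (pixels), "T" (4x4, takes a point from camera to world coordinates). Camera axes: x right, y down, z forward; pixel columns grow to the right and rows downward; lengths in m; the calibration is good to about 2 mm. A picture is of the moment at which its call begins. There is no depth.
- close_job(): hands the job in; it is judged then, once.
The state is a dict: "t": time; "q": joint angles; "dq": joint speeds; "joint_torque": joint torques, N m; "tool_pos": TCP position; "orientation": TCP orientation; "force": force on the tool from outside, world axes, zero at the start; "wrist_torque": the same for the moment, N m; "opening": finger opening in m; "gripper_force": force on a finger pad.
Only numpy, scipy, OpenCV 4.12 (cv2) and the standard library are available. Lean on these libraries where they do the work, as an engineer would, in place of code of your own. Each camera call takes 0.05 s, during which the arm holds its last target. There are 200 camera calls.

## Working session

There is one attempt and no reset: what is moved stays moved. The work goes in short steps, Python scripts to look and compute and a tool call to move; the robot and the scene stay as the last step left them, time stands still between calls to the robot, and variables do not carry over. Pictures are saved under pics/ and viewed, at most 10 in all, crops included, and the job is handed in when it is done.

Besides the shell and the picture viewer there is one more tool, called after ">>>" as name(argument=value, ...), one argument or row to a line, values as JSON. arm_command: Moves the arm, as the interface text tells. Shifts and turns lie within -1 to 1; 1 stands for 0.2 m of shift or pi rad of turn. Its arguments: {"type":"object","properties":{"increments":{"type":"array","items":{"type":"array","items":{"type":"number","minimum":-1,"maximum":1}}},"fingers":{"type":"number"},"force":{"type":"number"}},"required":["increments"]}

```bash
mkdir -p pics; python3 - <<'E'
from plant import *
import cv2, numpy as np
for n in ("scene","top"):
    c=read_camera(n); cv2.imwrite(f"pics/{n}0.png",c["image"][:,:,::-1]); np.savez(f"{n}0.npz",**c)
    print(n,c["fx"],c["cx"],c["cy"],np.round(c["T"],4).tolist())
s=read_state(); print(s)
E
```

```text
scene 507.0277890741224 324.84870095584375 232.29861448168552 [[0.8989, 0.2053, -0.3872, 0.9265], [0.4382, -0.4106, 0.7996, -0.6823], [0.0052, -0.8884, -0.459, 0.558], [0.0, 0.0, 0.0, 1.0]]
top 439.22645224478697 309.203871936869 232.65733996026063 [[0.0162, -0.9996, 0.0251, 0.5293], [-0.9997, -0.0158, 0.0168, 0.1024], [-0.0164, -0.0254, -0.9995, 1.0987], [0.0, 0.0, 0.0, 1.0]]
{'t': 0.1, 'q': array([ 1.13960160e+00,  1.31080288e-01,  1.48915889e+00, -1.95799759e-05,
        1.52300966e+00, -8.54224002e-02]), 'dq': array([-0.00211372, -0.00221609, -0.00115765, -0.00105147,  0.00082001,
        0.00098179]), 'joint_torque': array([ 9.71113986e-04, -5.61346328e+01, -4.93089795e+01,  7.70060043e-02,
        2.92717782e-02,  1.95638727e-06]), 'tool_pos': array([0.20326304, 0.56430286, 0.4038016 ]), 'orientation': array([-5.40365076e-01, -3.09436009e+00,  2.52273725e-03]), 'force': array([ 0.11652508, -0.2897789 ,  0.01521555]), 'wrist_torque': array([ 0.00609488, -0.02185937,  0.00821238]), 'gripper_force': 0.0, 'opening': 0.0926465796735639}
```

View pics/top0.png

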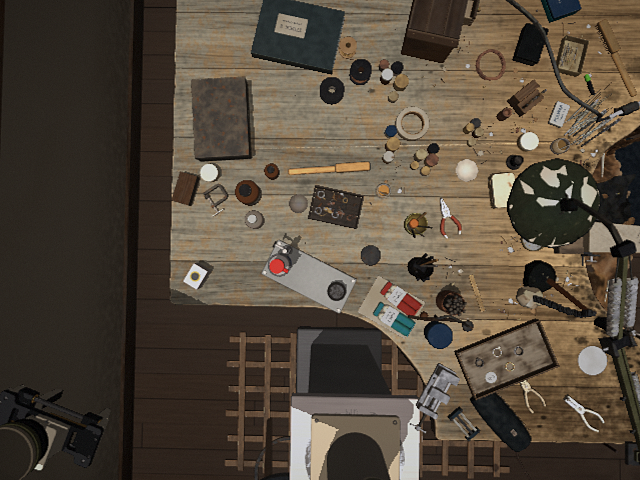

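View pics/scene0.png

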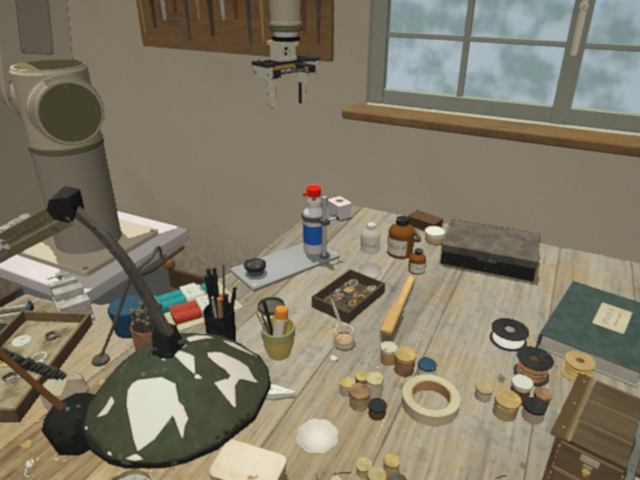

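The top view shows the die at about (197,274), pedestal at (337,290), and red cap at (278,265). The scene view shows the cap at (313,190), pedestal at (255,266) and the die, half hidden, at (340,208).

```bash
cat > h.py <<'E'
import numpy as np, cv2
from scipy.spatial.transform import Rotation as R
def ray(c,u,v):
    d=np.array([(u-c["cx"])/c["fx"],(v-c["cy"])/c["fy"],1.]); T=c["T"]
    return T[:3,3],T[:3,:3]@d
def onz(c,u,v,z):
    o,d=ray(c,u,v); return o+d*(z-o[2])/d[2]
def cross(a,ua,b,ub):
    o1,d1=ray(a,*ua); o2,d2=ray(b,*ub)
    s=np.linalg.lstsq(np.c_[d1,-d2],o2-o1,rcond=None)[0]
    p,q=o1+s[0]*d1,o2+s[1]*d2
    return (p+q)/2,np.linalg.norm(p-q)
def proj(c,p):
    T=c["T"]; q=T[:3,:3].T@(np.asarray(p)-T[:3,3]); return q[0]/q[2]*c["fx"]+c["cx"],q[1]/q[2]*c["fy"]+c["cy"]
def blobs(m,amin=30):
    n,l,s,ce=cv2.connectedComponentsWithStats(m.astype(np.uint8))
    return [(s[i,4],ce[i].round(1),s[i,:4]) for i in range(1,n) if s[i,4]>=amin]
E
python3 - <<'E'
from h import *
A={n:dict(np.load(f"{n}0.npz")) for n in("top","scene")}
roi={"top":(170,225,200,95),"scene":(220,170,160,115)}
ims=[]
for n in A:
    x,y,w,h=roi[n]; im=A[n]["image"]; cr=im[y:y+h,x:x+w]
    hsv=cv2.cvtColor(im,cv2.COLOR_RGB2HSV)
    red=((hsv[...,0]<8)|(hsv[...,0]>172))&(hsv[...,1]>170)&(hsv[...,2]>100)
    dark=hsv[...,2]<70; wh=(hsv[...,2]>170)&(hsv[...,1]<40)
    for k,m in(("red",red),("dark",dark),("white",wh)):
        mm=np.zeros(m.shape,bool); mm[y:y+h,x:x+w]=m[y:y+h,x:x+w]; print(n,k,blobs(mm))
    ims.append(cv2.resize(cr,(800 if n=="top" else 640,380 if n=="top" else 460),interpolation=cv2.INTER_CUBIC))
cv2.imwrite("pics/tc.png",ims[0][:,:,::-1]); cv2.imwrite("pics/sc.png",ims[1][:,:,::-1])
E
```

```text
top red [(np.int32(176), array([277.2, 266. ]), array([270, 259,  18,  14], dtype=int32))]
top dark [(np.int32(40), array([349.9, 225.9]), array([340, 225,  17,   4], dtype=int32)), (np.int32(111), array([288.3, 253.5]), array([279, 245,  20,  23], dtype=int32)), (np.int32(144), array([365.6, 254.8]), array([361, 245,   9,  21], dtype=int32)), (np.int32(141), array([204.4, 270.1]), array([195, 260,  18,  29], dtype=int32)), (np.int32(167), array([336.1, 290.4]), array([327, 281,  19,  20], dtype=int32)), (np.int32(2652), array([245.3, 311.3]), array([170, 289, 191,  31], dtype=int32))]
top white [(np.int32(242), array([194.9, 276. ]), array([184, 264,  23,  25], dtype=int32))]
scene red [(np.int32(159), array([312.9, 190.7]), array([304, 185,  17,  13], dtype=int32))]
scene dark [(np.int32(82), array([315.2, 220.5]), array([302, 216,  27,   9], dtype=int32)), (np.int32(175), array([254.8, 269. ]), array([245, 260,  20,  16], dtype=int32)), (np.int32(318), array([355.2, 279. ]), array([331, 271,  49,  14], dtype=int32))]
scene white [(np.int32(117), array([339., 201.]), array([328, 196,  23,  11], dtype=int32)), (np.int32(32), array([306.3, 211.3]), array([304, 208,   6,   7], dtype=int32)), (np.int32(39), array([371.3, 223.7]), array([367, 221,  10,   6], dtype=int32)), (np.int32(103), array([370.2, 232.3]), array([362, 227,  18,  10], dtype=int32)), (np.int32(38), array([331.9, 251. ]), array([328, 245,  10,  12], dtype=int32)), (np.int32(1143), array([279.2, 264.9]), array([233, 247,  80,  38], dtype=int32)), (np.int32(41), array([352.8, 258.6]), array([345, 255,  16,   9], dtype=int32)), (np.int32(118), array([370.4, 271.7]), array([362, 267,  17,  11], dtype=int32))]
```

View pics/tc.png

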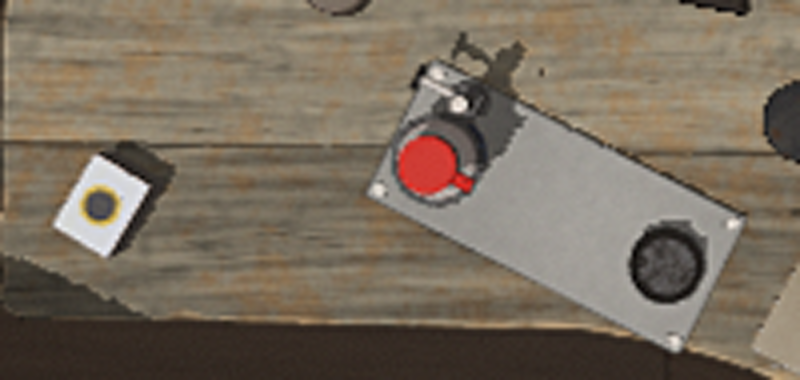

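View pics/sc.png

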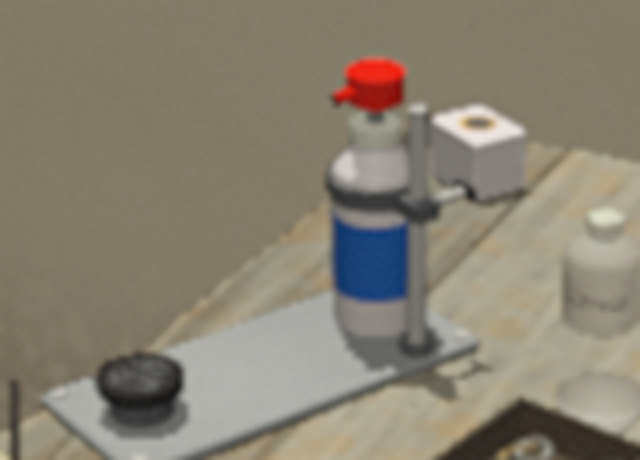

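The top crop shows the die's top face with corners near (98,153), (150,186), (110,258), (54,222) and the ring at (100,206). The cap is at (427,166), the rod tip at (458,103) and the pedestal at (667,264). The scene crop shows the ring at (480,123), cap top at (376,70) and pedestal top at (140,368).

```bash
python3 - <<'E'
from h import *
A={n:dict(np.load(f"{n}0.npz")) for n in("top","scene")}
t=lambda x,y:((x+.5)/4-.5+170,(y+.5)/4-.5+225)
s=lambda x,y:((x+.5)/4-.5+220,(y+.5)/4-.5+170)
for n,a,b in(("ring",(100,206),(480,123)),("cap",(427,166),(376,71)),("ped",(667,264),(140,368))):
    p,e=cross(A["top"],t(*a),A["scene"],s(*b)); print(n,p.round(4),round(e,4))
for z in(.04,):
    c=np.array([onz(A["top"],*t(*q),z)[:2] for q in((98,153),(150,186),(110,258),(54,222))])
    print(c.round(4),c.mean(0))
    for i in range(4):
        d=c[(i+1)%4]-c[i]; print(i,np.linalg.norm(d).round(4),np.degrees(np.arctan2(d[1],d[0])).round(1))
print("ped",onz(A["top"],*t(667,264),.03))
pl=np.array([onz(A["top"],*t(*q),.008)[:2] for q in((430,60),(747,213),(680,353),(368,193))]);print(pl.round(4))
for z in(.155,.172,.19): print("cap",z,onz(A["top"],*t(427,166),z).round(4))
E
```

```text
ring [0.4463 0.3951 0.0402] 0.0006
cap [0.4797 0.1871 0.1579] 0.0011
ped [0.4157 0.0515 0.034 ] 0.0033
[[0.4785 0.3972]
 [0.4591 0.3652]
 [0.4153 0.3885]
 [0.4364 0.4229]] [0.44731363 0.39346732]
0 0.0374 -121.2
1 0.0496 152.0
2 0.0404 58.6
3 0.0493 -31.5
ped [0.41668861 0.05220692 0.03      ]
[[0.5381 0.2002]
 [0.4467 0.0022]
 [0.3597 0.0424]
 [0.455  0.2372]]
cap 0.155 [0.48   0.1876 0.155 ]
cap 0.172 [0.4809 0.1861 0.172 ]
cap 0.19 [0.4818 0.1844 0.19  ]
```

```bash
cat >> h.py <<'E'
def pose(g,psi,tilt=0,L=.167):
    p=np.radians(psi); y=np.array([np.cos(p),np.sin(p),0]); z=np.array([0,0,-1.])
    M=np.c_[np.cross(y,z),y,z]@R.from_euler("y",tilt,degrees=True).as_matrix()
    return np.asarray(g)-L*M[:,2],M
def inc(g,psi,tilt=0,L=.167,frm=None):
    "increments from measured pose (or pose frm) to the grasp-point target; returns target pose"
    from plant import read_state
    if frm is None:
        s=read_state(); p,M=s["tool_pos"],R.from_rotvec(s["orientation"]).as_matrix()
        print("t",round(s["t"],2),"grasp pt",(p+L*M[:,2]).round(4),"F",s["force"].round(1),"open",round(s["opening"],4),"q",np.degrees(s["q"]).round(0))
    else: p,M=frm
    P,N=pose(g,psi,tilt,L)
    print((M.T@(P-p)/.2).round(3),(R.from_matrix(M.T@N).as_rotvec()/np.pi).round(3))
    return P,N
E
python3 - <<'E'
from h import *
inc((.447,.394,.15),-31.7)
E
```

```text
t 0.1 grasp pt [0.2032 0.5641 0.2368] F [ 0.1 -0.3  0. ] open 0.0926 q [65.  8. 85. -0. 87. -5.]
[-1.435 -0.387  0.434] [-0.     0.     0.566]
```

>>> arm_command(
  increments=[
    [-0.25, -0.07, 0.05, 0, 0, 0.06],
    [-0.5, -0.14, 0.1, 0, 0, 0.12],
    [-0.75, -0.2, 0.15, 0, 0, 0.18],
    [-0.95, -0.26, 0.2, 0, 0, 0.24],
    [-1.0, -0.27, 0.25, 0, 0, 0.3],
  ],
  fingers=-1,
)

```text
t: 0.72
tool_pos: [0.3751, 0.444, 0.3539]
orientation: [1.892, 2.508, -0.002]
force: [-1.3, 0.5, -0.9]
opening: 0.0931
gripper_force: 0.0
```

```bash
python3 - <<'E'
from h import *
inc((.447,.394,.15),-31.7)
E
```

```text
t 0.72 grasp pt [0.3751 0.4439 0.1869] F [-1.3  0.5 -0.9] open 0.0931 q [45.  6. 92. -0. 82. 29.]
[-0.339  0.277  0.185] [-0.     0.     0.265]
```

>>> arm_command(
  increments=[
    [-0.1, 0.08, 0.06, 0, 0, 0.06],
    [-0.2, 0.16, 0.12, 0, 0, 0.12],
    [-0.3, 0.24, 0.18, 0, 0, 0.18],
    [-0.339, 0.277, 0.185, 0, 0, 0.24],
    [-0.339, 0.277, 0.185, 0, 0, 0.265],
  ],
)

```text
t: 1.35
tool_pos: [0.4461, 0.3957, 0.3167]
orientation: [2.741, 1.534, -0.003]
force: [0.0, 0.1, -0.8]
opening: 0.093
gripper_force: 0.0
```

```bash
python3 - <<'E'
from h import *
from plant import *
inc((.447,.394,.15),-31.7)
w=read_camera("wrist"); cv2.imwrite("pics/w1.png",w["image"][:,:,::-1]); np.savez("w1.npz",**w); print(w["T"].round(3),w["fx"])
print(proj(w,(.447,.3935,.04)))
E
```

```text
t 1.35 grasp pt [0.4459 0.3955 0.1497] F [ 0.   0.1 -0.8] open 0.093 q [37. 10. 92. -0. 78. 68.]
[-0.005  0.008 -0.001] [-0.     0.001  0.001]
[[ 0.852 -0.509 -0.125  0.479]
 [-0.524 -0.827 -0.202  0.452]
 [-0.     0.238 -0.971  0.296]
 [ 0.     0.     0.     1.   ]] 381.50760623505556
(np.float64(321.96578842473406), np.float64(247.12776950094528))
```

View pics/w1.png

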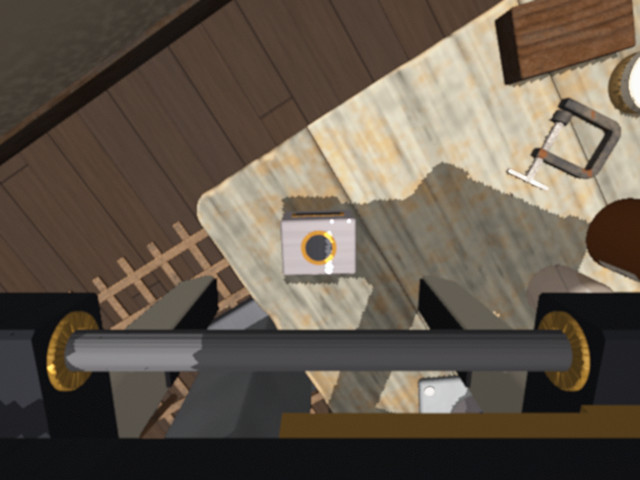

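The wrist view shows the die's top face spanning about (282–356, 218–275), ring at (319,247), aligned with the image and clear of the bystanders.

```bash
python3 - <<'E'
from h import *
w=dict(np.load("w1.npz")); T=dict(np.load("top0.npz")); hsv=cv2.cvtColor(w["image"],cv2.COLOR_RGB2HSV)
roi=np.zeros(hsv.shape[:2],bool); roi[205:285,270:370]=1
m=(roi&((hsv[...,0]>12)&(hsv[...,0]<30)&(hsv[...,1]>130)&(hsv[...,2]>120))).astype(np.uint8)
gold=max(blobs(m,20),key=lambda b:b[0]); x,y,ww,hh=gold[2]; u=(x+(ww-1)/2,y+(hh-1)/2); print(gold,u)
print("ring z.04",onz(w,*u,.04).round(4)); print("two-view",cross(w,u,T,((100.5)/4-.5+170,206.5/4-.5+225)))
b=(roi&(hsv[...,1]<45)&(hsv[...,2]>120)).astype(np.uint8)
c=max(cv2.findContours(b,0,2)[0],key=cv2.contourArea); r=cv2.minAreaRect(c); print(r)
k=np.array([onz(w,*q,.04)[:2] for q in cv2.boxPoints(r)]); print(k.round(4),k.mean(0).round(4))
for i in range(4):
    d=k[(i+1)%4]-k[i]; print(np.linalg.norm(d).round(4),np.degrees(np.arctan2(d[1],d[0])).round(1))
inc((*onz(w,*u,.04)[:2],.022),-31.7)
E
```

```text
(np.int32(351), array([317.7, 246.8]), array([302, 231,  34,  34], dtype=int32)) (np.float64(318.5), np.float64(247.5))
ring z.04 [0.4448 0.3945 0.04  ]
two-view (array([0.44586199, 0.39487111, 0.04183758]), np.float64(0.0016035473969815228))
((312.5, 251.0), (66.0, 85.0), 90.0)
[[0.4275 0.4296]
 [0.4769 0.3992]
 [0.4529 0.3581]
 [0.4014 0.3898]] [0.4397 0.3941]
0.0579 -31.6
0.0476 -120.3
0.0605 148.4
0.0476 56.7
t 1.4 grasp pt [0.4457 0.3959 0.1499] F [-0.1  0.3 -0.1] open 0.0924 q [37. 10. 92. -0. 78. 68.]
[-0.008 -0.     0.639] [-0.  0.  0.]
```

>>> arm_command(
  increments=[
    [-0.008, 0, 0.2, 0, 0, 0],
    [-0.008, 0, 0.4, 0, 0, 0],
    [-0.008, 0, 0.58, 0, 0, 0],
    [-0.008, 0, 0.639, 0, 0, 0],
    [-0.008, 0, 0.639, 0, 0, 0],
  ],
)

```text
t: 2.02
tool_pos: [0.4446, 0.3953, 0.1898]
orientation: [2.737, 1.543, -0.001]
force: [-0.4, -0.3, 0.8]
opening: 0.0932
gripper_force: 0.0
```

>>> arm_command(
  increments=[
    [0, 0, 0, 0, 0, 0],
    [0, 0, 0, 0, 0, 0],
    [0, 0, 0, 0, 0, 0],
    [0, 0, 0, 0, 0, 0],
    [0, 0, 0, 0, 0, 0],
  ],
  fingers=1,
  force=25,
)

```text
t: 2.65
tool_pos: [0.4448, 0.3952, 0.1902]
orientation: [2.737, 1.542, 0.001]
force: [-0.1, -1.1, 1.5]
opening: 0.0521
gripper_force: 24.9
```

>>> arm_command(
  increments=[
    [0, 0, -0.15, 0, 0, 0],
    [0, 0, -0.4, 0, 0, 0],
    [0, 0, -0.7, 0, 0, 0],
    [0, 0, -1.0, 0, 0, -0.05],
    [0, 0, -1.0, 0, 0, -0.1],
  ],
)

```text
t: 3.28
tool_pos: [0.4458, 0.3961, 0.397]
orientation: [2.457, 1.957, 0.017]
force: [0.3, 0.7, -3.7]
opening: 0.0519
gripper_force: 24.9
```

```bash
python3 - <<'E'
from h import *
inc((.4167,.0522,.223),65)
E
```

```text
t 3.27 grasp pt [0.4473 0.3972 0.23  ] F [ 0.3  0.7 -3.7] open 0.0519 q [37.  7. 87.  0. 86. 50.]
[-1.709  0.243  0.023] [ 0.004 -0.001 -0.433]
```

>>> arm_command(
  increments=[
    [-0.15, 0.02, 0, 0, 0, -0.05],
    [-0.35, 0.05, 0, 0, 0, -0.1],
    [-0.6, 0.08, 0, 0, 0, -0.15],
    [-0.8, 0.11, 0, 0, 0, -0.2],
    [-1.0, 0.14, 0, 0, 0, -0.25],
  ],
)

```text
t: 3.9
tool_pos: [0.4257, 0.1928, 0.3894]
orientation: [-1.521, -2.748, 0.001]
force: [0.7, -0.3, -1.9]
opening: 0.0521
gripper_force: 24.9
```

```bash
python3 - <<'E'
from h import *
inc((.4167,.0522,.15),65)
E
```

```text
t 3.9 grasp pt [0.4255 0.1927 0.2224] F [ 0.7 -0.3 -1.9] open 0.0521 q [ 18. -13. 107.  -0.  86. -14.]
[-0.572 -0.411  0.362] [-0.    -0.    -0.183]
```

>>> arm_command(
  increments=[
    [-0.2, -0.14, 0, 0, 0, -0.05],
    [-0.4, -0.28, 0, 0, 0, -0.1],
    [-0.55, -0.4, 0.1, 0, 0, -0.15],
    [-0.572, -0.411, 0.3, 0, 0, -0.183],
    [-0.572, -0.411, 0.362, 0, 0, -0.183],
  ],
)

```text
t: 4.53
tool_pos: [0.4153, 0.053, 0.3148]
orientation: [-0.69, -3.06, 0.002]
force: [-1.0, -0.1, -2.7]
opening: 0.0519
gripper_force: 24.9
```

```bash
python3 - <<'E'
from h import *
from plant import *
inc((.4167,.0522,.0545),65)
w=read_camera("wrist"); cv2.imwrite("pics/w2.png",w["image"][:,:,::-1]); np.savez("w2.npz",**w)
print(proj(w,(.4167,.0522,.03)),proj(w,(.48,.187,.158)))
E
```

```text
t 4.53 grasp pt [0.4145 0.053  0.1478] F [-1.  -0.1 -2.7] open 0.0519 q [  0. -18. 119.   0.  80. -64.]
[-0.01   0.     0.466] [-0.001 -0.001 -0.002]
(np.float64(318.3058095449733), np.float64(247.6248507897517)) (np.float64(700.1771687879724), np.float64(327.2749545037982))
```

View pics/w2.png

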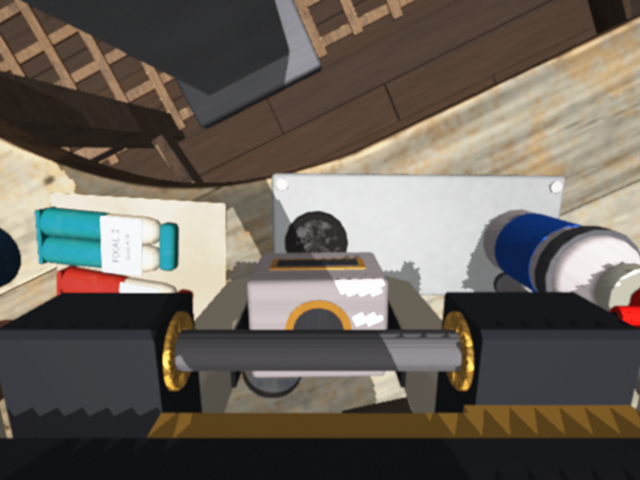

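The wrist view shows the held block upright and centred, its bar face toward the robot. The pedestal top is at about (316,238), partly behind the block.

```bash
python3 - <<'E'
from h import *
w=dict(np.load("w2.npz")); g=cv2.cvtColor(w["image"],cv2.COLOR_RGB2GRAY)
print(g[205:256,316].tolist()); print(g[235,280:356].tolist()); print(g[245,280:356].tolist())
m=(g<95).astype(np.uint8); m[:200]=0; m[252:]=0; m[:,:275]=0; m[:,360:]=0
for v in range(208,252,4):
    x=np.flatnonzero(m[v]); print(v,(x.min(),x.max()) if len(x) else None)
th=np.linspace(0,2*np.pi,9)[:-1]
for z in(.03,.02): print(z,[tuple(np.round(proj(w,(.4167+.023*np.cos(a),.0522+.023*np.sin(a),z)),0)) for a in th])
T=dict(np.load("top0.npz")); gt=cv2.cvtColor(T["image"],cv2.COLOR_RGB2GRAY)
print(gt[276:306,322:352])
E
```

```text
[232, 232, 233, 235, 233, 195, 119, 54, 37, 45, 46, 47, 45, 45, 51, 63, 68, 67, 69, 74, 67, 58, 56, 52, 51, 52, 51, 53, 49, 49, 55, 62, 62, 63, 61, 59, 60, 63, 67, 65, 64, 64, 65, 62, 58, 56, 67, 90, 116, 129, 130]
[134, 132, 133, 133, 124, 92, 51, 25, 23, 24, 26, 26, 26, 25, 26, 33, 47, 69, 96, 111, 116, 116, 115, 114, 108, 96, 82, 72, 68, 67, 75, 84, 82, 67, 55, 52, 55, 64, 71, 71, 68, 68, 75, 81, 76, 63, 50, 48, 45, 46, 48, 47, 45, 47, 54, 56, 54, 51, 47, 46, 45, 47, 46, 46, 44, 58, 123, 196, 228, 231, 229, 229, 229, 229, 229, 229]
[133, 131, 133, 127, 106, 66, 34, 26, 26, 26, 27, 27, 28, 27, 27, 31, 31, 30, 30, 28, 26, 26, 34, 53, 76, 93, 103, 106, 104, 96, 88, 78, 67, 62, 62, 63, 64, 65, 72, 73, 70, 65, 64, 59, 53, 48, 48, 47, 47, 47, 47, 47, 47, 47, 46, 46, 47, 45, 48, 48, 48, 45, 46, 46, 44, 42, 62, 127, 197, 228, 231, 230, 230, 230, 230, 231]
208 None
212 (np.int64(310), np.int64(322))
216 (np.int64(300), np.int64(332))
220 (np.int64(295), np.int64(337))
224 (np.int64(290), np.int64(340))
228 (np.int64(288), np.int64(343))
232 (np.int64(287), np.int64(344))
236 (np.int64(285)
[... 3824 characters left out ...]
 63  41  42  39  50 104
  159 156 156 160 160 149 109 109 110 108 104 107]
 [155 156 157 155 158 157 159 157 158 163 164 161 160 158 157 157 156 155
  162 158 158 156 156 133  99 110 106 105 100 104]
 [155 154 156 155 156 157 156 158 158 156 159 159 158 161 161 159 161 159
  156 154 156 157 148 102 101 100 102 101  98 100]
 [161 157 154 153 157 155 159 157 156 155 155 155 156 157 155 157 155 153
  155 152 154 155 133 102 111 111 108 111 111 105]
 [145 155 161 155 157 157 157 160 157 154 154 155 157 154 152 152 153 151
  152 156 157 149 109 110 115 110 110 116 118 120]
 [ 95 107 144 157 161 156 159 158 156 156 156 156 152 153 153 151 152 154
  153 155 155 129  91 112 111 111 106 113 113 111]]
```

>>> arm_command(
  increments=[
    [-0.004, -0.004, 0.12, 0, 0, 0],
    [-0.004, -0.004, 0.24, 0, 0, 0],
    [-0.004, -0.004, 0.36, 0, 0, 0],
    [-0.004, -0.004, 0.43, 0, 0, 0],
    [-0.004, -0.004, 0.455, 0, 0, 0],
  ],
)

```text
t: 5.2
tool_pos: [0.4171, 0.053, 0.2265]
orientation: [-0.688, -3.065, 0.0]
force: [-0.3, -0.2, -2.2]
opening: 0.0519
gripper_force: 24.9
```

>>> arm_command(
  increments=[
    [0, 0, 0, 0, 0, 0],
    [0, 0, 0.004, 0, 0, 0],
    [0, 0, 0.008, 0, 0, 0],
    [0, 0, 0.012, 0, 0, 0],
    [0, 0, 0.012, 0, 0, 0],
  ],
)

```text
t: 5.82
tool_pos: [0.4169, 0.0525, 0.2242]
orientation: [0.688, 3.065, 0.0]
force: [0.1, 0.2, -2.8]
opening: 0.0516
gripper_force: 24.9
```

>>> arm_command(
  increments=[
    [0.005, -0.003, 0.005, 0, 0, 0],
    [0.005, -0.003, 0.01, 0, 0, 0],
    [0.005, -0.003, 0.014, 0, 0, 0],
    [0.005, -0.003, 0.017, 0, 0, 0],
    [0.005, -0.003, 0.017, 0, 0, 0],
  ],
)

```text
t: 6.45
tool_pos: [0.4158, 0.0524, 0.2207]
orientation: [-0.688, -3.065, 0.0]
force: [-0.0, 0.1, -2.9]
opening: 0.0518
gripper_force: 24.9
```

>>> arm_command(
  increments=[
    [0, 0, 0.002, 0, 0, 0],
    [0, 0, 0.004, 0, 0, 0],
    [0, 0, 0.006, 0, 0, 0],
    [0, 0, 0.006, 0, 0, 0],
    [0, 0, 0.006, 0, 0, 0],
  ],
)

```text
t: 7.08
tool_pos: [0.4159, 0.0524, 0.2201]
orientation: [0.688, 3.065, -0.0]
force: [-4.3, -0.6, 6.6]
opening: 0.052
gripper_force: 24.9
```

>>> arm_command(
  increments=[
    [0, 0, 0, 0, 0, 0],
    [0, 0, 0, 0, 0, 0],
    [0, 0, 0, 0, 0, 0],
    [0, 0, 0, 0, 0, 0],
    [0, 0, 0, 0, 0, 0],
  ],
  fingers=-1,
)

```text
t: 7.7
tool_pos: [0.4158, 0.0524, 0.2195]
orientation: [-0.688, -3.065, 0.0]
force: [0.0, 0.1, -0.2]
opening: 0.0924
gripper_force: 0.0
```

>>> arm_command(
  increments=[
    [0, 0, -0.1, 0, 0, 0],
    [0, 0, -0.3, 0, 0, 0],
    [0, 0, -0.5, 0, 0, 0],
    [0, 0, -0.7, 0, 0, 0],
    [0, 0, -0.8, 0, 0, 0],
  ],
)

```text
t: 8.32
tool_pos: [0.4162, 0.0524, 0.3822]
orientation: [0.687, 3.062, 0.001]
force: [0.7, -0.1, -0.4]
opening: 0.0925
gripper_force: 0.0
```

```bash
python3 - <<'E'
from h import *
from plant import *
inc((.480,.1873,.20),65,L=.186)
for n in("scene","wrist"):
    w=read_camera(n); np.savez(f"{n}3.npz",**w)
    im=w["image"]
    if n=="scene": im=cv2.resize(im[170:290,220:380],None,fx=4,fy=4,interpolation=cv2.INTER_CUBIC)
    cv2.imwrite(f"pics/{n}3.png",im[:,:,::-1])
E
```

```text
t 8.32 grasp pt [0.4168 0.0524 0.1962] F [ 0.7 -0.1 -0.4] open 0.0925 q [  0. -21. 114.  -0.  87. -65.]
[-0.001  0.746 -0.018] [ 0.     0.001 -0.002]
```

View pics/wrist3.png

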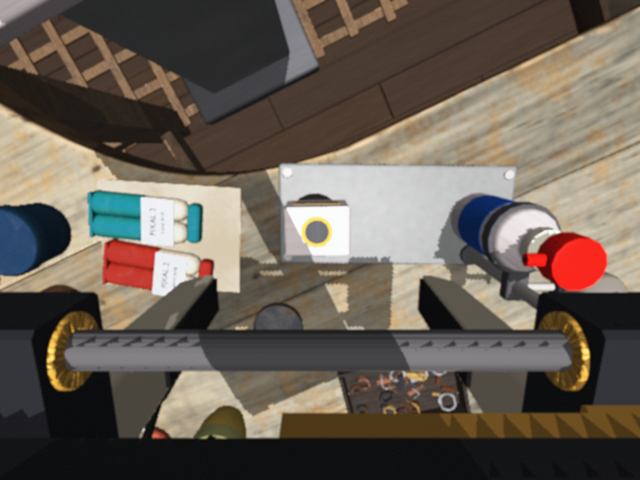

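The wrist view shows the die standing square on the pedestal, ring at (317,232), and the red cap at (575,262).

```bash
python3 - <<'E'
from h import *
w=dict(np.load("wrist3.npz")); w2=dict(np.load("w2.npz")); s=dict(np.load("scene3.npz"))
hsv=cv2.cvtColor(w["image"],cv2.COLOR_RGB2HSV)
m=np.zeros(hsv.shape[:2],bool); m[195:265,275:360]=1
m&=(hsv[...,0]>12)&(hsv[...,0]<32)&(hsv[...,1]>110)&(hsv[...,2]>120)
b=max(blobs(m,15),key=lambda b:b[0]); x,y,ww,hh=b[2]; u=(x+(ww-1)/2,y+(hh-1)/2); ring=onz(w,*u,.07)
print("ring",b[2],ring.round(4))
# pedestal circle fit in wrist2 edges on plane z=.03 (rows 228..248, clear left/right rim)
g=cv2.cvtColor(w2["image"],cv2.COLOR_RGB2GRAY); P=[]
for v in range(236,250,2):
    x=np.flatnonzero(g[v,275:360]<95)+275; P+=[onz(w2,x.min()-.3,v,.03)[:2],onz(w2,x.max()+.5,v,.03)[:2]]
P=np.array(P)
from scipy.optimize import least_squares
f=least_squares(lambda c:np.hypot(*(P-c).T)-.023,[.415,.052]); print("ped",f.x.round(4),"rms",np.sqrt((f.fun**2).mean()))
d=ring[:2]-f.x; a=np.radians(65); print("ring-ped along y65, x155:",d@[np.cos(a),np.sin(a)],d@[-np.sin(a),np.cos(a)])
r=(hsv[...,1]>170)&((hsv[...,0]<8)|(hsv[...,0]>172))&(hsv[...,2]>100); r[:, :500]=0; r[:220]=0; r[300:]=0
r2=cv2.morphologyEx(r.astype(np.uint8),cv2.MORPH_OPEN,np.ones((17,17),np.uint8)); b=max(blobs(r2),key=lambda b:b[0]); print("cap px",b)
T=dict(np.load("top0.npz")); ut=(427.5/4-.5+170,166.5/4-.5+225)
print("cap 2view",cross(w,b[1],T,ut)); print("cap wrist z.158",onz(w,*b[1],.158).round(4))
E
```

```text
ring [302 218  29  29] [0.4159 0.0522 0.07  ]
ped [0.4164 0.0501] rms 0.0006748980391758793
ring-ped along y65, x155: 0.0016897456754468737 0.001246161932140131
cap px (np.int32(2479), array([576.5, 261.4]), array([551, 234,  54,  55], dtype=int32))
cap 2view (array([0.47960892, 0.18820781, 0.15339441]), np.float64(0.0011338020975807013))
cap wrist z.158 [0.4766 0.1863 0.158 ]
```

View pics/scene3.png

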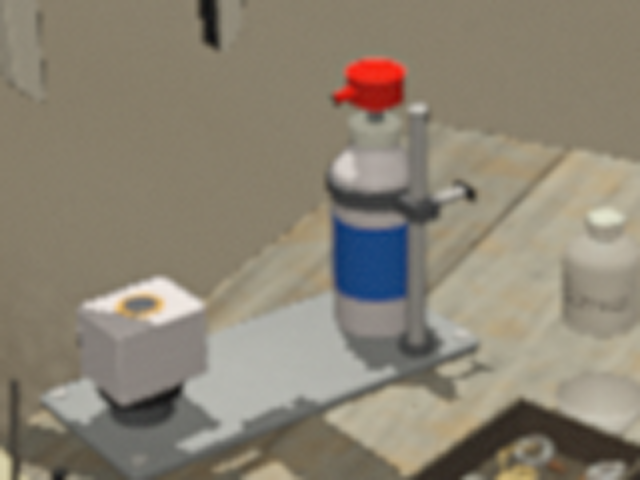

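The scene view shows the die seated flat on the pedestal with its ring up, and the cap top at crop (376,70).

>>> arm_command(
  increments=[
    [0, 0.15, 0, 0, 0, 0],
    [0.002, 0.35, 0, 0, 0, 0],
    [0.004, 0.55, 0, 0, 0, 0],
    [0.004, 0.7, 0, 0, 0, 0],
    [0.004, 0.74, 0, 0, 0, 0],
  ],
  fingers=1,
  force=10,
)

```text
t: 9.05
tool_pos: [0.4782, 0.1877, 0.3777]
orientation: [-0.684, -3.064, 0.002]
force: [-0.0, -0.3, -0.0]
opening: 0.0475
gripper_force: 0.0
```

>>> arm_command(
  increments=[
    [0, 0, 0.03, 0, 0, 0],
    [0, 0, 0.06, 0, 0, 0],
    [0, 0, 0.09, 0, 0, 0],
    [0, 0, 0.12, 0, 0, 0],
    [0, 0, 0.13, 0, 0, 0],
  ],
)

```text
t: 9.68
tool_pos: [0.4781, 0.1863, 0.353]
orientation: [-0.688, -3.065, 0.0]
force: [0.3, 1.1, -0.3]
opening: 0.0014
gripper_force: 0.0
```

```bash
python3 - <<'E'
from h import *
inc((.478,.187,.16),65,L=.186)
E
```

```text
t 9.68 grasp pt [0.478  0.1862 0.167 ] F [ 0.3  1.1 -0.3] open 0.0014 q [ 16.  -4. 103.  -0.  82. -49.]
[0.002 0.003 0.035] [-0.    -0.    -0.002]
```

>>> arm_command(
  increments=[
    [0, 0, 0.006, 0, 0, 0],
    [0, 0, 0.012, 0, 0, 0],
    [0, 0, 0.018, 0, 0, 0],
    [0, 0, 0.024, 0, 0, 0],
    [0, 0, 0.03, 0, 0, 0],
  ],
)

```text
t: 10.3
tool_pos: [0.4783, 0.1866, 0.3475]
orientation: [0.688, 3.065, -0.0]
force: [-0.5, 0.3, -0.3]
opening: 0.0005
gripper_force: 0.0
```

>>> arm_command(
  increments=[
    [0, 0, 0.006, 0, 0, 0],
    [0, 0, 0.012, 0, 0, 0],
    [0, 0, 0.018, 0, 0, 0],
    [0, 0, 0.018, 0, 0, 0],
    [0, 0, 0.018, 0, 0, 0],
  ],
)

```text
t: 10.92
tool_pos: [0.4783, 0.1866, 0.3441]
orientation: [0.688, 3.065, 0.0]
force: [-1.1, -0.4, 2.6]
opening: 0.0007
gripper_force: 1.2
```

>>> arm_command(
  increments=[
    [0, 0, 0.008, 0, 0, 0],
    [0, 0, 0.016, 0, 0, 0],
    [0, 0, 0.024, 0, 0, 0],
    [0, 0, 0.03, 0, 0, 0],
    [0, 0, 0.034, 0, 0, 0],
  ],
)

```text
t: 11.55
tool_pos: [0.4784, 0.1866, 0.3373]
orientation: [0.688, 3.065, 0.0]
force: [-2.5, -0.5, 5.4]
opening: 0.0002
gripper_force: 3.0
```

>>> arm_command(
  increments=[
    [0, 0, 0.003, 0, 0, 0],
    [0, 0, 0.006, 0, 0, 0],
    [0, 0, 0.008, 0, 0, 0],
    [0, 0, 0.008, 0, 0, 0],
    [0, 0, 0.008, 0, 0, 0],
  ],
)

```text
t: 12.18
tool_pos: [0.4783, 0.1866, 0.3359]
orientation: [0.688, 3.065, 0.0]
force: [-2.1, -0.5, 5.7]
opening: 0.0005
gripper_force: 3.3
```

>>> arm_command(
  increments=[
    [0, 0, 0.003, 0, 0, 0],
    [0, 0, 0.006, 0, 0, 0],
    [0, 0, 0.009, 0, 0, 0],
    [0, 0, 0.009, 0, 0, 0],
    [0, 0, 0.009, 0, 0, 0],
  ],
)

```text
t: 12.8
tool_pos: [0.4784, 0.1866, 0.3353]
orientation: [0.687, 3.065, 0.0]
force: [-8.1, -1.9, 15.8]
opening: 0.0005
gripper_force: 7.7
```

>>> arm_command(
  increments=[
    [0, 0, 0.001, 0, 0, 0],
    [0, 0, 0.002, 0, 0, 0],
    [0, 0, 0.003, 0, 0, 0],
    [0, 0, 0.003, 0, 0, 0],
    [0, 0, 0.003, 0, 0, 0],
  ],
)

```text
t: 13.42
tool_pos: [0.4784, 0.1866, 0.3353]
orientation: [0.687, 3.065, 0.001]
force: [-9.3, -3.0, 19.8]
opening: 0.0001
gripper_force: 9.7
```

>>> arm_command(
  increments=[
    [0, 0, -0.03, 0, 0, 0],
    [0, 0, -0.1, 0, 0, 0],
    [0, 0, -0.2, 0, 0, 0],
    [0, 0, -0.3, 0, 0, 0],
    [0, 0, -0.3, 0, 0, 0],
  ],
)

```text
t: 14.05
tool_pos: [0.4789, 0.1867, 0.3953]
orientation: [0.687, 3.062, 0.003]
force: [0.0, -1.0, -0.1]
opening: 0.0005
gripper_force: 0.0
```

```bash
python3 - <<'E'
from h import *
from plant import *
s=read_state(); print(s["force"].round(1),s["q"].round(4).tolist(),s["tool_pos"].round(4))
D=[(7.51,85.32,.2033,.5643,.4038),(6,92,.3751,.444,.3539),(10,92,.4461,.3957,.3167),(7,87,.4458,.3961,.397),(-13,107,.4257,.1928,.3894),(-18,119,.4153,.053,.3148),(-21,114,.4162,.0524,.3822),(-4,103,.4781,.1863,.353)]
D.append((*np.degrees(s["q"][1:3]),*s["tool_pos"]))
A=[];b=[];W=[]
for i,(q2,q3,x,y,z) in enumerate(D):
    q2,q23=np.radians(q2),np.radians(q2+q3); w=3 if i in(0,len(D)-1) else 1
    A+=[w*np.array([1,0,np.sin(q2),np.sin(q23)]),w*np.array([0,1,np.cos(q2),np.cos(q23)])]; b+=[w*np.hypot(x,y),w*z]
k,res,_,_=np.linalg.lstsq(np.array(A),np.array(b),rcond=None); print("a1,d1-d6,L2,L3",k.round(3),res)
inc((.4155,.0515,.20),65)
E
```

```text
[ 0.  -1.  -0.1] [0.272, -0.1012, 1.7392, 0.0, 1.4998, -0.8574] [0.4789 0.1867 0.3953]
a1,d1-d6,L2,L3 [0.015 0.063 0.371 0.537] [0.00024877]
t 14.05 grasp pt [0.4795 0.1869 0.2283] F [ 0.  -1.  -0.1] open 0.0005 q [ 16.  -6. 100.   0.  86. -49.]
[-0.002 -0.747  0.14 ] [ 0.001  0.001 -0.002]
```

```bash
python3 - <<'E'
from h import *
P=inc((.4158,.0524,.15),65,-20)
inc((.4158,.0524,.05),65,-20,frm=P)
E
```

```text
t 14.05 grasp pt [0.4795 0.1869 0.2283] F [ 0.  -1.  -0.1] open 0.0005 q [ 16.  -6. 100.   0.  86. -49.]
[ 0.285 -0.745  0.439] [ 0.    -0.11  -0.002]
[0.171 0.    0.47 ] [0. 0. 0.]
```

>>> arm_command(
  increments=[
    [0, -0.2, 0, 0, 0, 0],
    [0, -0.45, 0, 0, 0, 0],
    [0.05, -0.65, 0, 0, -0.02, 0],
    [0.12, -0.745, 0.1, 0, -0.05, -0.002],
    [0.2, -0.745, 0.25, 0, -0.08, -0.002],
  ],
  fingers=-1,
)

```text
t: 14.68
tool_pos: [0.3782, 0.0679, 0.3427]
orientation: [0.627, 2.822, -0.081]
force: [0.2, 0.8, -0.5]
opening: 0.0462
gripper_force: 0.0
```

```bash
python3 - <<'E'
from h import *
P=inc((.4158,.0524,.12),65,-20)
E
```

```text
t 14.68 grasp pt [0.4164 0.05   0.1811] F [ 0.2  0.8 -0.5] open 0.0462 q [  6. -34. 128.  -8.  74. -57.]
[0.163 0.009 0.297] [-0.   -0.03 -0.  ]
```

>>> arm_command(
  increments=[
    [0.05, 0.009, 0.08, 0, -0.015, 0],
    [0.1, 0.009, 0.18, 0, -0.03, 0],
    [0.163, 0.009, 0.297, 0, -0.03, 0],
    [0.163, 0.009, 0.297, 0, -0.03, 0],
    [0.163, 0.009, 0.297, 0, -0.03, 0],
  ],
)

```text
t: 15.3
tool_pos: [0.3643, 0.0776, 0.2782]
orientation: [0.604, 2.736, -0.106]
force: [0.3, -0.5, 0.3]
opening: 0.0923
gripper_force: 0.0
```

```bash
python3 - <<'E'
from h import *
P=inc((.4158,.0524,.05),65,-20)
E
```

```text
t 15.3 grasp pt [0.4157 0.0536 0.1211] F [ 0.3 -0.5  0.3] open 0.0923 q [ 10. -35. 136. -12.  64. -51.]
[ 0.12  -0.005  0.336] [-0.    -0.001  0.   ]
```

>>> arm_command(
  increments=[
    [0.03, -0.004, 0.08, 0, 0, 0],
    [0.06, -0.005, 0.16, 0, 0, 0],
    [0.09, -0.005, 0.25, 0, 0, 0],
    [0.12, -0.005, 0.336, 0, 0, 0],
    [0.12, -0.005, 0.336, 0, 0, 0],
  ],
)

```text
t: 15.92
tool_pos: [0.3638, 0.0764, 0.206]
orientation: [0.605, 2.738, -0.108]
force: [-0.7, -0.4, 0.0]
opening: 0.0928
gripper_force: 0.0
```

```bash
python3 - <<'E'
from h import *
P=inc((.4158,.0524,.05),65,-20)
P=inc((.4158,.0524,.05),65,-10)
E
```

```text
t 15.93 grasp pt [0.4148 0.0523 0.0488] F [-0.7 -0.4  0. ] open 0.0928 q [ 10. -28. 140. -14.  53. -49.]
[-0.002  0.001 -0.004] [-0.    -0.001  0.   ]
t 15.93 grasp pt [0.4148 0.0523 0.0488] F [-0.7 -0.4  0. ] open 0.0928 q [ 10. -28. 140. -14.  53. -49.]
[-0.147  0.001  0.008] [-0.     0.054  0.   ]
```

>>> arm_command(
  increments=[
    [-0.002, 0.001, -0.004, 0, 0, 0],
    [-0.002, 0.001, -0.004, 0, 0, 0],
    [-0.002, 0.001, -0.004, 0, 0, 0],
    [-0.002, 0.001, -0.004, 0, 0, 0],
    [-0.002, 0.001, -0.004, 0, 0, 0],
  ],
  fingers=1,
  force=30,
)

```text
t: 16.55
tool_pos: [0.3639, 0.0767, 0.2072]
orientation: [0.605, 2.736, -0.107]
force: [-1.0, -0.8, 2.3]
opening: 0.0518
gripper_force: 30.0
```

>>> arm_command(
  increments=[
    [-0.01, 0, -0.03, 0, 0, 0],
    [-0.05, 0, -0.14, 0, 0, 0],
    [-0.1, 0, -0.28, 0, 0, 0],
    [-0.17, 0, -0.47, 0, 0, 0],
    [-0.24, 0, -0.66, 0, 0, 0],
  ],
)

```text
t: 17.18
tool_pos: [0.3638, 0.0766, 0.3484]
orientation: [0.605, 2.737, -0.107]
force: [1.1, -0.3, -2.2]
opening: 0.0521
gripper_force: 30.0
```

```bash
python3 - <<'E'
from h import *
Q=inc((.416,.0515,.20),75,20)
P=inc((.416,.0515,.20),88,70,frm=Q)
E
```

```text
t 17.18 grasp pt [0.4149 0.0526 0.1912] F [ 1.1 -0.3 -2.2] open 0.0521 q [ 10. -39. 131. -12.  72. -53.]
[-0.552  0.045  0.153] [-0.     0.22  -0.056]
[-0.621  0.177  0.305] [ 0.053  0.277 -0.053]
```

>>> arm_command(
  increments=[
    [-0.11, 0.01, 0.0, 0, 0.045, -0.011],
    [-0.23, 0.02, 0.03, 0, 0.095, -0.022],
    [-0.34, 0.03, 0.06, 0, 0.14, -0.034],
    [-0.46, 0.04, 0.11, 0, 0.185, -0.045],
    [-0.552, 0.045, 0.153, 0, 0.22, -0.056],
  ],
)

```text
t: 17.8
tool_pos: [0.4727, 0.036, 0.356]
orientation: [-0.365, -2.768, -0.065]
force: [-0.3, 0.2, -3.2]
opening: 0.0515
gripper_force: 30.0
```

```bash
python3 - <<'E'
from h import *
P=inc((.416,.0515,.20),88,70)
E
```

```text
t 17.8 grasp pt [0.4172 0.051  0.1993] F [-0.3  0.2 -3.2] open 0.0515 q [ -3.  -0. 100.   4. 100. -78.]
[-0.612  0.178  0.302] [ 0.053  0.276 -0.053]
```

>>> arm_command(
  increments=[
    [-0.12, 0.03, 0.03, 0.01, 0.055, -0.01],
    [-0.25, 0.07, 0.07, 0.02, 0.11, -0.02],
    [-0.38, 0.11, 0.13, 0.032, 0.166, -0.032],
    [-0.5, 0.145, 0.21, 0.043, 0.22, -0.043],
    [-0.612, 0.178, 0.302, 0.053, 0.276, -0.053],
  ],
)

```text
t: 18.42
tool_pos: [0.5733, 0.0464, 0.257]
orientation: [-0.032, -1.919, -0.022]
force: [-0.6, -0.2, -3.1]
opening: 0.0516
gripper_force: 30.0
```

```bash
python3 - <<'E'
from h import *
P=inc((.416,.0515,.11),88,70)
P=inc((.416,.0515,.058),88,70,frm=P)
E
```

```text
t 18.43 grasp pt [0.4164 0.0516 0.2   ] F [-0.6 -0.2 -3.1] open 0.0516 q [ -1.  45.  67.   2. 139. -88.]
[-0.422 -0.002  0.156] [-0. -0.  0.]
[-0.244  0.     0.089] [0. 0. 0.]
```

>>> arm_command(
  increments=[
    [-0.1, 0, 0.035, 0, 0, 0],
    [-0.2, 0, 0.072, 0, 0, 0],
    [-0.3, 0, 0.11, 0, 0, 0],
    [-0.4, 0, 0.147, 0, 0, 0],
    [-0.422, -0.002, 0.156, 0, 0, 0],
  ],
)

```text
t: 19.05
tool_pos: [0.5715, 0.0458, 0.1666]
orientation: [-0.034, -1.922, -0.022]
force: [0.2, -0.1, -2.3]
opening: 0.0521
gripper_force: 30.0
```

```bash
python3 - <<'E'
from h import *
P=inc((.416,.0515,.057),88,70)
from plant import *
T,S=read_camera("top"),read_camera("scene")
a=cv2.resize(T["image"][225:325,250:400],None,fx=4,fy=4,interpolation=cv2.INTER_CUBIC)[:400,:400]
b=cv2.resize(S["image"][190:290,210:310],None,fx=4,fy=4,interpolation=cv2.INTER_CUBIC)
cv2.imwrite("pics/c4.png",np.hstack([a[:, :400],b])[:,:,::-1])
E
```

```text
t 19.05 grasp pt [0.4148 0.0512 0.109 ] F [ 0.2 -0.1 -2.3] open 0.0521 q [ -1.  52.  66.   1. 132. -89.]
[-0.248  0.002  0.084] [-0.     0.001 -0.   ]
```

View pics/c4.png

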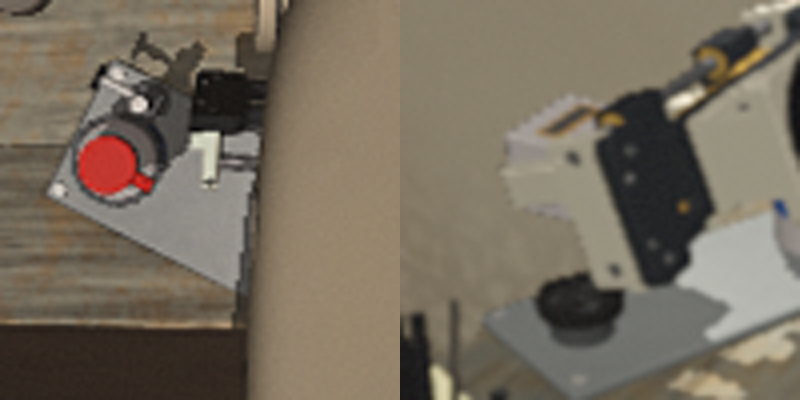

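The picture shows the bar impression on top of the held block, hanging over the pedestal. The gripper is clear of the bottle.

>>> arm_command(
  increments=[
    [-0.07, 0, 0.024, 0, 0, 0],
    [-0.14, 0.002, 0.048, 0, 0, 0],
    [-0.2, 0.002, 0.068, 0, 0.001, 0],
    [-0.248, 0.002, 0.084, 0, 0.001, 0],
    [-0.248, 0.002, 0.084, 0, 0.001, 0],
  ],
)

```text
t: 19.77
tool_pos: [0.5729, 0.0462, 0.114]
orientation: [-0.034, -1.918, -0.022]
force: [-0.2, 0.5, -1.8]
opening: 0.0517
gripper_force: 30.0
```

```bash
python3 - <<'E'
from h import *
P=inc((.416,.0515,.052),88,70)
P=inc((.416,.0515,.050),88,70)
E
```

```text
t 19.77 grasp pt [0.416  0.0516 0.0572] F [-0.2  0.5 -1.8] open 0.0517 q [ -1.  57.  64.   1. 129. -89.]
[-0.023 -0.001  0.009] [-0.    -0.001 -0.   ]
t 19.77 grasp pt [0.416  0.0516 0.0572] F [-0.2  0.5 -1.8] open 0.0517 q [ -1.  57.  64.   1. 129. -89.]
[-0.032 -0.001  0.012] [-0.    -0.001 -0.   ]
```

>>> arm_command(
  increments=[
    [-0.008, 0, 0.003, 0, 0, 0],
    [-0.016, -0.001, 0.006, 0, 0, 0],
    [-0.023, -0.001, 0.009, 0, 0, 0],
    [-0.023, -0.001, 0.009, 0, 0, 0],
    [-0.023, -0.001, 0.009, 0, 0, 0],
  ],
)

```text
t: 20.4
tool_pos: [0.5733, 0.046, 0.1104]
orientation: [-0.034, -1.92, -0.022]
force: [0.2, 0.7, -3.3]
opening: 0.0518
gripper_force: 30.0
```

>>> arm_command(
  increments=[
    [-0.003, 0, 0.001, 0, 0, 0],
    [-0.005, 0, 0.002, 0, 0, 0],
    [-0.007, 0, 0.003, 0, 0, 0],
    [-0.007, 0, 0.003, 0, 0, 0],
    [-0.007, 0, 0.003, 0, 0, 0],
  ],
)

```text
t: 21.02
tool_pos: [0.5732, 0.046, 0.1088]
orientation: [-0.034, -1.92, -0.022]
force: [0.3, -0.0, -3.4]
opening: 0.0524
gripper_force: 30.0
```

>>> arm_command(
  increments=[
    [-0.002, 0, 0.001, 0, 0, 0],
    [-0.004, 0, 0.002, 0, 0, 0],
    [-0.006, 0, 0.003, 0, 0, 0],
    [-0.006, 0, 0.003, 0, 0, 0],
    [-0.006, 0, 0.003, 0, 0, 0],
  ],
)

```text
t: 21.65
tool_pos: [0.5733, 0.046, 0.1084]
orientation: [-0.034, -1.919, -0.022]
force: [0.7, 0.2, 5.7]
opening: 0.0514
gripper_force: 29.9
```

>>> arm_command(
  increments=[
    [-0.002, 0, 0.001, 0, 0, 0],
    [-0.004, 0, 0.002, 0, 0, 0],
    [-0.004, 0, 0.002, 0, 0, 0],
    [-0.004, 0, 0.002, 0, 0, 0],
    [-0.004, 0, 0.002, 0, 0, 0],
  ],
)

```text
t: 22.28
tool_pos: [0.5733, 0.046, 0.1083]
orientation: [-0.034, -1.918, -0.022]
force: [0.7, 0.9, 10.7]
opening: 0.0519
gripper_force: 29.9
```

>>> arm_command(
  increments=[
    [0, 0, 0, 0, 0, 0],
    [0, 0, 0, 0, 0, 0],
    [0, 0, 0, 0, 0, 0],
    [0, 0, 0, 0, 0, 0],
    [0, 0, 0, 0, 0, 0],
  ],
  fingers=-1,
)

```text
t: 22.9
tool_pos: [0.5729, 0.046, 0.1065]
orientation: [-0.034, -1.919, -0.022]
force: [0.3, 0.3, 0.1]
opening: 0.0921
gripper_force: 0.0
```

>>> arm_command(
  increments=[
    [0.05, 0, -0.018, 0, 0, 0],
    [0.2, 0, -0.073, 0, 0, 0],
    [0.4, 0, -0.146, 0, 0, 0],
    [0.6, 0, -0.218, 0, 0, 0],
    [0.75, 0, -0.273, 0, 0, 0],
  ],
)

```text
t: 23.52
tool_pos: [0.5731, 0.0462, 0.2692]
orientation: [-0.034, -1.922, -0.022]
force: [1.0, 0.2, -0.4]
opening: 0.093
gripper_force: 0.0
```

```bash
python3 - <<'E'
from h import *
Q=inc((.416,.0515,.23),75,20)
P=inc((.416,.0515,.23),65,0,frm=Q)
P=inc((.478,.1866,.20),65,0,L=.186,frm=P)
E
```

```text
t 23.52 grasp pt [0.4164 0.0515 0.2118] F [ 1.   0.2 -0.4] open 0.093 q [ -1.  44.  67.   2. 140. -88.]
[ 0.727 -0.066  0.274] [-0.053 -0.276  0.053]
[0.286 0.    0.05 ] [-0.01  -0.111  0.055]
[0.005 0.743 0.055] [0. 0. 0.]
```

>>> arm_command(
  increments=[
    [0.17, -0.014, 0.02, -0.01, -0.055, 0.01],
    [0.32, -0.028, 0.06, -0.02, -0.11, 0.02],
    [0.46, -0.04, 0.12, -0.032, -0.166, 0.032],
    [0.6, -0.053, 0.19, -0.043, -0.22, 0.043],
    [0.727, -0.066, 0.274, -0.053, -0.276, 0.053],
  ],
)

```text
t: 24.15
tool_pos: [0.4706, 0.0365, 0.3861]
orientation: [-0.369, -2.777, -0.064]
force: [-0.6, 0.6, 2.0]
opening: 0.0928
gripper_force: 0.0
```

```bash
python3 - <<'E'
from h import *
P=inc((.416,.0515,.215),65,0)
E
```

```text
t 24.15 grasp pt [0.4164 0.0511 0.2288] F [-0.6  0.6  2. ] open 0.0928 q [ -3.  -2.  98.   4. 103. -78.]
[0.26  0.001 0.115] [-0.009 -0.109  0.054]
```

>>> arm_command(
  increments=[
    [0.1, 0, 0.04, -0.003, -0.04, 0.02],
    [0.2, 0, 0.08, -0.006, -0.08, 0.04],
    [0.26, 0.001, 0.115, -0.009, -0.109, 0.054],
    [0.26, 0.001, 0.115, -0.009, -0.109, 0.054],
    [0.26, 0.001, 0.115, -0.009, -0.109, 0.054],
  ],
)

```text
t: 24.78
tool_pos: [0.4167, 0.0515, 0.381]
orientation: [-0.673, -3.06, 0.003]
force: [-0.6, -0.2, -0.1]
opening: 0.093
gripper_force: 0.0
```

```bash
python3 - <<'E'
from h import *
from plant import *
inc((.478,.1866,.196),65,L=.186)
w=read_camera("wrist"); np.savez("w5.npz",**w); cv2.imwrite("pics/w5.png",cv2.resize(w["image"][140:300,240:440],None,fx=4,fy=3.75)[:600,:800][:,:,::-1])
hsv=cv2.cvtColor(w["image"],cv2.COLOR_RGB2HSV)
m=np.zeros(hsv.shape[:2],bool); m[180:280,265:380]=1
f=(m&(hsv[...,1]<45)&(hsv[...,2]>200)).astype(np.uint8)
g=(m&(hsv[...,0]>12)&(hsv[...,0]<32)&(hsv[...,1]>110)&(hsv[...,2]>100)).astype(np.uint8); print(blobs(g,10))
pts=np.argwhere(g)[:,::-1].astype(np.float32); r=cv2.minAreaRect(pts); print(r, onz(w,*r[0],.07).round(4))
k=np.array([onz(w,*q,.07)[:2] for q in cv2.boxPoints(r)])
for i in range(2):
    d=k[i+1]-k[i]; print(np.linalg.norm(d).round(4),np.degrees(np.arctan2(d[1],d[0])).round(1))
E
```

```text
t 24.77 grasp pt [0.4151 0.0515 0.195 ] F [-0.6 -0.2 -0.1] open 0.093 q [  0. -21. 114.   0.  87. -65.]
[ 0.005  0.742 -0.008] [-0.001 -0.002  0.001]
[(np.int32(292), array([317.4, 238.1]), array([295, 222,  48,  32], dtype=int32))]
((318.8103332519531, 237.77584838867188), (16.526885986328125, 46.60953140258789), 68.19859313964844) [0.416  0.0516 0.07  ]
0.0364 87.4
0.0131 -2.7
```

View pics/w5.png

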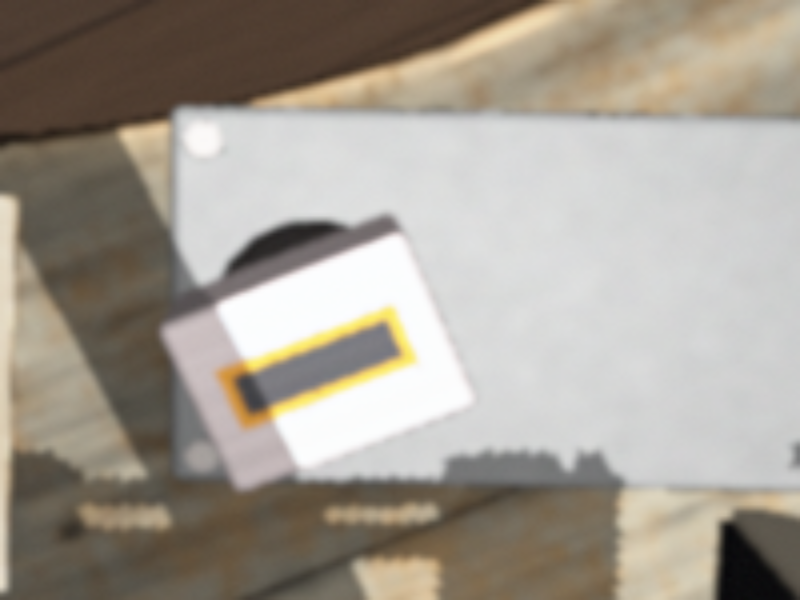

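The wrist crop shows the die seated on the pedestal with the bar face up, bar centre at crop (317,365). The plate's left corners are at (172,107) and (177,483).

```bash
python3 - <<'E'
from h import *
w=dict(np.load("w5.npz")); f=lambda x,y:onz(w,(x+.5)/4-.5+240,(y+.5)/3.75-.5+140,.008)[:2]
A,B=f(172,107),f(177,483); print(A,B,np.linalg.norm(A-B))
n=(A-B)/np.linalg.norm(A-B); x=np.array([n[1],-n[0]]); print("stand x",np.degrees(np.arctan2(x[1],x[0])))
for a in(np.arctan2(x[1],x[0]),np.radians(65)): print((A+B)/2+.034*np.array([np.cos(a),np.sin(a)]))
T=dict(np.load("top0.npz"));t=lambda x,y:onz(T,(x+.5)/4-.5+170,(y+.5)/4-.5+225,.008)[:2]
pl=[t(430,60),t(747,213),t(680,353),t(368,193)]; print("top",(pl[1]+pl[2])/2+.034*np.array([.4226,.9063]))
E
```

```text
[0.35591531 0.04311754] [0.44213065 0.00230352] 0.09538798483045344
stand x 64.66729939667876
[0.41357069 0.05344104]
[0.413392   0.05352499]
top [0.41758036 0.05309825]
```

The block is centred within measurement error. Next is the second spray.

>>> arm_command(
  increments=[
    [0, 0.15, 0, 0, 0, 0],
    [0.002, 0.35, 0, 0, 0, 0],
    [0.005, 0.55, 0, 0, 0, 0],
    [0.005, 0.7, 0, 0, 0, 0],
    [0.005, 0.742, 0, 0, 0, 0],
  ],
  fingers=1,
  force=10,
)

```text
t: 25.45
tool_pos: [0.479, 0.1877, 0.379]
orientation: [-0.671, -3.059, 0.005]
force: [0.3, 0.4, -0.7]
opening: 0.0478
gripper_force: 0.0
```

>>> arm_command(
  increments=[
    [0, 0, 0.04, 0, 0, 0],
    [0, 0, 0.08, 0, 0, 0],
    [0, 0, 0.12, 0, 0, 0],
    [0, 0, 0.14, 0, 0, 0],
    [0, 0, 0.15, 0, 0, 0],
  ],
)

```text
t: 26.08
tool_pos: [0.4777, 0.1863, 0.3496]
orientation: [-0.675, -3.06, 0.003]
force: [0.7, 0.1, 1.0]
opening: 0.0012
gripper_force: 0.0
```

>>> arm_command(
  increments=[
    [0, 0, 0, 0, 0, 0],
    [0, 0, 0, 0, 0, 0],
    [0, 0, 0, 0, 0, 0],
    [0, 0, 0, 0, 0, 0],
    [0, 0, 0, 0, 0, 0],
  ],
)

```text
t: 26.7
tool_pos: [0.4778, 0.1866, 0.3499]
orientation: [-0.674, -3.061, 0.003]
force: [-0.7, -0.5, 0.4]
opening: 0.0001
gripper_force: 0.0
```

>>> arm_command(
  increments=[
    [0, 0, 0.014, 0, 0, 0],
    [0, 0, 0.028, 0, 0, 0],
    [0, 0, 0.042, 0, 0, 0],
    [0, 0, 0.056, 0, 0, 0],
    [0, 0, 0.066, 0, 0, 0],
  ],
)

```text
t: 27.32
tool_pos: [0.4778, 0.1866, 0.3369]
orientation: [-0.675, -3.061, 0.003]
force: [-1.3, -1.3, 6.1]
opening: 0.0006
gripper_force: 3.1
```

>>> arm_command(
  increments=[
    [0, 0, 0.002, 0, 0, 0],
    [0, 0, 0.004, 0, 0, 0],
    [0, 0, 0.005, 0, 0, 0],
    [0, 0, 0.005, 0, 0, 0],
    [0, 0, 0.005, 0, 0, 0],
  ],
)

```text
t: 27.95
tool_pos: [0.4778, 0.1866, 0.3361]
orientation: [-0.675, -3.061, 0.003]
force: [-2.2, -0.6, 6.3]
opening: 0.0001
gripper_force: 3.2
```

>>> arm_command(
  increments=[
    [0, 0, 0.002, 0, 0, 0],
    [0, 0, 0.004, 0, 0, 0],
    [0, 0, 0.005, 0, 0, 0],
    [0, 0, 0.005, 0, 0, 0],
    [0, 0, 0.005, 0, 0, 0],
  ],
)

```text
t: 28.58
tool_pos: [0.4778, 0.1866, 0.3354]
orientation: [-0.675, -3.061, 0.003]
force: [-2.4, -1.6, 8.3]
opening: 0.0001
gripper_force: 4.3
```

>>> arm_command(
  increments=[
    [0, 0, 0.001, 0, 0, 0],
    [0, 0, 0.001, 0, 0, 0],
    [0, 0, 0.001, 0, 0, 0],
    [0, 0, 0.001, 0, 0, 0],
    [0, 0, 0.001, 0, 0, 0],
  ],
)

```text
t: 29.2
tool_pos: [0.4778, 0.1866, 0.3354]
orientation: [-0.675, -3.061, 0.003]
force: [-4.5, -1.9, 9.7]
opening: 0.0006
gripper_force: 4.9
```

At the stop. Lift off and check.

>>> arm_command(
  increments=[
    [0, 0, -0.03, 0, 0, 0],
    [0, 0, -0.1, 0, 0, 0],
    [0, 0, -0.25, 0, 0, 0],
    [0, 0, -0.4, 0, 0, 0],
    [0, 0, -0.5, 0, 0, 0],
  ],
)

```text
t: 29.82
tool_pos: [0.4786, 0.1867, 0.4362]
orientation: [-0.675, -3.062, 0.002]
force: [-0.1, -0.3, 0.3]
opening: 0.0002
gripper_force: 0.0
```

>>> arm_command(
  increments=[
    [0, 0, 0, 0, 0, 0],
    [0, 0, 0, 0, 0, 0],
    [0, 0, 0, 0, 0, 0],
    [0, 0, 0, 0, 0, 0],
    [0, 0, 0, 0, 0, 0],
  ],
)

```text
t: 30.45
tool_pos: [0.4784, 0.1866, 0.4339]
orientation: [-0.674, -3.06, 0.004]
force: [-0.2, -0.2, -0.5]
opening: 0.0002
gripper_force: 0.0
```

```bash
python3 - <<'E'
from h import *
from plant import *
s=read_state(); print(s["t"],s["force"].round(1))
a=dict(np.load("scene3.npz")); c=read_camera("scene")
for k in(a,c):
    h=cv2.cvtColor(k["image"],cv2.COLOR_RGB2HSV)[170:220,290:340]; print("cap",blobs(((h[...,0]<8)|(h[...,0]>172))&(h[...,1]>170)&(h[...,2]>100)))
h=cv2.cvtColor(c["image"],cv2.COLOR_RGB2HSV)[230:280,235:280]
print("bar",blobs((h[...,0]>10)&(h[...,0]<32)&(h[...,1]>90)&(h[...,2]>70),5), "expect",np.array(proj(c,(.416,.0516,.07)))-[235,230])
E
```

```text
30.45 [-0.2 -0.2 -0.5]
cap [(np.int32(158), array([22.9, 20.7]), array([14, 15, 17, 13], dtype=int32))]
cap [(np.int32(158), array([22.9, 20.7]), array([14, 15, 17, 13], dtype=int32))]
bar [(np.int32(20), array([18.4, 17.4]), array([13, 13, 14,  8], dtype=int32)), (np.int32(25), array([27.9, 26.5]), array([26, 22,  6, 11], dtype=int32))] expect [19.56885812 16.08288453]
```

The cap has sprung back fully and the die is in place with the bar face up.

```bash
python3 -c "
from plant import *
print(close_job())"
```

```text
the job is handed in; nothing more can be done
None
```

I handed the job in at about 30 s: the die was sprayed round face up, turned, set back bar face up within about 2 mm of centre by my camera estimates, and sprayed again. The first press peaked near 20 N and the second near 10 N, against about 7 N at the stop; the cap sprang back, and I noticed no contact with the other things but did no before/after check of them.

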